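# Return a brittle parts case from the sloping rack to its pile

### The job

On the sloping rack lies one flat parts case of the same size as the two piled on the bench: lift it off and lay it flat on top of that pile, squarely, with its edges flush with those below. The cases are thin brittle plastic: hold it with a light grip (15 N at most), set it down gently rather than dropping it or pressing on it, and let go. Leave the pile and everything else where they are.

Things in the scene. Friction and masses are not known exactly. Their poses are not given: they have to be found in the camera images.
- case: Case to move: flat closed case, frosted tray, clear lid, latch on one end; rigid, 100 mm long (x), 50 wide (y), 24 high (z), 0.14 kg. Origin: centre of its underside; z out of the lid. Starts in one of three places on the rack, x up the 30 degree slope, lower end at the lip. Cracks above 40 N of finger force (both sides added) or 35 N against the pile, or if let fall more than 8 mm.
- pile_top: The upper of the two piled cases, same make and size as the case to move (100 x 50 x 24 mm, x along its length, z up). Origin at the centre of its underside, so its lid is 24 mm above it (48 mm above the bench). Loose.
- pile_low: The lower of the two piled cases, same make and size; it stands on the bench. Origin at the centre of its underside. Loose.
- rack: Fixed sloping rack: grey metal plate 340 mm wide (y), 150 mm long up the slope, rising at 30 degrees along the rack's x, low edge towards the robot with a 12 mm lip. Origin on the bench below the plate's centre; the plate's top face is 70 mm above the bench there, 108 mm at the back edge. Three cases lie on it side by side, 105 mm between centres, in any order.
- deep_case: Bystander on the rack: similar case but deeper, 100 x 50 x 42 mm. Origin at the centre of its underside, axes as for the case.
- narrow_case: Bystander on the rack: similar case but narrower, 100 x 28 x 24 mm. Origin at the centre of its underside, axes as for the case.
- coupling: Bystander: brass pipe coupling, diameter 26 mm, 42 mm high, standing on the bench beyond one short end of the pile. Origin at the centre of its foot.
- tape_roll: Bystander: paper tape roll lying flat, diameter 72 mm, 22 mm high, on the bench before the rack. Origin at the centre of its underside.
- wrench: Bystander: steel wrench, 160 mm long, lying on the bench at the left. Origin under its middle.
- jar: Bystander: clear jar with white cap, diameter 56 mm, 85 mm high, standing on the bench far right. Origin at the centre of its foot.

How it is judged (in metres and radians):
On the way:
1. the case is held by the fingers, clear of the rack (contact force between the fingers and case above 0.3 N and contact force between case and rack below 0.05 N), for 0.2 s.
At the end, for the whole second after the job is handed in: The case lies at rest, released, flat and lid up on the upper piled case, its edges within 8 mm of those below (either end forward) and turned less than 0.12 rad (7 degrees) from it; the two piled cases are still one on the other, within 10 mm and 7 degrees (x of case in the frame of pile_top between -0.008 and 0.008 m and y of case in the frame of pile_top between -0.008 and 0.008 m and z of case in the frame of pile_top between 0.021 and 0.027 m and angle between the x axis of case and the x axis of pile_top, either way round below 0.12 rad and angle between each of case, pile_top's own z axis and vertical below 0.08 rad and x of pile_top in the frame of pile_low between -0.01 and 0.01 m and y of pile_top in the frame of pile_low between -0.01 and 0.01 m and z of pile_top in the frame of pile_low above 0.021 m and angle between the x axis of pile_top and the x axis of pile_low, either way round below 0.12 rad and linear speed of case below 0.02 m/s and angular speed of case below 0.2 rad/s); the robot touches nothing.
It fails at once if the case is squeezed: more than 40 N of finger force in all, both sides added (contact force between the fingers and case above 40 N).
It fails at once if the case is pressed on the pile with more than 35 N (contact force between case and pile_top above 35 N).
It fails at once if the case is let fall (more than some 8 mm): it moves faster than 0.4 m/s with no finger on it (contact force between the fingers and case below 0.01 N and linear speed of case above 0.4 m/s).
It fails at once if the pile is pushed: a piled case shifts more than 20 mm (distance of any of pile_top, pile_low from where it was at the start of the episode above 0.02 m).
It fails at once if a bystander (another case on the rack, coupling, tape roll, wrench or jar) is disturbed: it shifts more than 20 mm (distance of any of deep_case, narrow_case, coupling, tape_roll, wrench, jar from where it was at the start of the episode above 0.02 m).
It also fails if it takes over 38 s, if anything falls off the work surface, if the arm or the gripper's body presses on something with over 40 N, if the wrist force passes 120 N, or if a joint passes its speed limit or range.

### The arm

A 6-joint arm with a two-finger parallel gripper is mounted at the origin on the work surface. World frame = base frame: x ahead of the robot, y to its left, z up, the work surface at z = 0. Lengths are in m, angles in degrees, forces in N, time in s.
With the tool pointing down it reaches from about 0.375 to 0.9 m from the base axis. Payload 3.1 kg.
Tool frame: the origin (TCP) lies between the finger pads; the fingertips stand 11 mm ahead of it and the grasp point (between the pads) lies 8 mm behind it; z points along the fingers, y is the line along which they close (so a half turn about z gives the same grasp; the last joint's range is limited). The gripper opens to 87 mm and grips with 3 to 60 N. Pads are 19 mm wide; open, the fingers measure 117 mm over their backs; the gripper's body (75 mm by 190 mm) begins 51 mm behind the grasp point.
Start: joints at [-85.858, 30.224, 82.088, -0, 67.689, -10.227], TCP at [0.155, -0.605, 0.234] pointing down, gripper open.
Joint ranges: [-176.69, 176.69], [-43.24, 126.21], [12.49, 139.97], [-82, 262], [0, 151.66], [-163.58, 163.58]. Speed limits (degrees/s): [159.86, 159.86, 180, 180, 180, 180].

### API

Orientations are given as a 3x3 rotation matrix whose columns are the frame's x, y, z axes.
In Python, from rig import bot, viewer, workorder, models gives the robot as it stands.
- The arm moves only by the shell command python3 -m jog 'ROWS'. ROWS is JSON, a list of rows, each a list of 7 numbers: the opening, from 0 (shut) to 1 (fully open), then the shift along the tool's x, y, z in m, then the turn, a rotation vector about the tool's x, y, z in degrees. In form: [[claw, x, y, z, ax, ay, az], ...]. A call has 1 to 20 rows; each row is the pose to reach, as a shift and turn from the pose commanded when the call began, along the tool's axes at that moment; what a row does not reach only later rows make up. A row lasts 1/8 s, in which the tool goes at most 62.5 mm and 10.7 degrees, less where a joint would pass 70% of its speed; a pose out of reach is approached as far as the arm can. A call with a gripper value outside its range is refused whole. The fingers move at their own pace and stop on an object; the grip force is fixed at half the most. Time passes only in rows, so rows that repeat a pose let the fingers close. It gives the time, the measured TCP pose, the force, the opening and the grip force at its end, in the units of the state.
- bot.read_state(): the state, without advancing time (a new reading comes with each control period).
- viewer.capture(name): name is "side" or "top"; returns (picture, depth): 420x560x3 uint8, blue, green, red; 420x560 float32, m along the optical axis (not along the pixel's ray), 0 where there is no reading.
- viewer.camera_info(name): a dict with "fx", "fy", "cx", "cy" (pixels), "world_to_cam" (4x4, takes a point from world to camera coordinates). Camera axes: x right, y down, z forward; pixel columns grow to the right and rows downward; lengths in m; the calibration is good to about 2 mm. A picture is of the moment at which its call begins. camera_info takes no time and is no camera call.
- workorder.hand_in(): hands the job in; it is judged then, once.
Trained networks look in the newest picture that a camera, given by its name, has taken for a name from the list of things; names that differ only in an ending like _2 or _b are one class to them, and where a whole thing is asked for, a point or a joint stands for the part that bears it (a point fixed in the world has none). Each returns a list of dicts, best first, with "p" (0 to 1); they miss things now and then, are a little off and sometimes report something else, mostly with a low value. They report only what shows in the picture. A call takes as long as a camera call.
- models.outline_of(camera, thing): "mask" (420x560 bool, what is visible of it).
- models.tip_of(camera, thing): "xyz" ([x, y, z] in m, in world coordinates, good to about 4 mm: a listed point, or the origin of a listed thing).
The state is a dict: "time_s": time; "joint_positions": joint angles; "qvel": joint speeds; "tau": joint torques, N m; "position": TCP position; "tcp_rot": TCP orientation; "force": force on the tool from outside, world axes, zero at the start; "moment": the same for the moment, N m; "opening": opening from 0.0 (shut) to 1.0 (fully open); "grasp_force": force on a finger pad.
Only numpy, scipy, OpenCV 4.12 (cv2) and the standard library are available. Lean on these libraries where they do the work, as an engineer would, in place of code of your own. Each camera call takes 0.05 s, during which the arm holds its last target. There are 200 camera calls.

## Working session

There is one attempt and no reset: what is moved stays moved. The work goes in short steps, Python scripts to look and compute and a shell command to move; the robot and the scene stay as the last step left them, time stands still between calls to the robot, and variables do not carry over. Pictures are saved under pics/ and viewed, at most 10 in all, crops included, and the job is handed in when it is done.

```bash
ls; mkdir -p pics
cat > h.py <<'E'
import numpy as np, cv2
from rig import bot, viewer, workorder, models
def cloud(cam, depth):
    c=viewer.camera_info(cam); v,u=np.indices(depth.shape)
    P=np.stack([(u-c['cx'])/c['fx']*depth,(v-c['cy'])/c['fy']*depth,depth],-1)
    T=np.linalg.inv(np.array(c['world_to_cam'])); return P@T[:3,:3].T+T[:3,3]
E
python3 - <<'E'
from h import *
ims=[]
for n in ("top","side"):
    p,d=viewer.capture(n); cv2.imwrite(f"pics/{n}0.png",p); np.save(f"{n}.npy",d)
    for t in ("case","pile_top","deep_case","narrow_case","rack","coupling","tape_roll"):
        print(n,t,[(round(r['p'],2),np.round(r['xyz'],3).tolist()) for r in models.tip_of(n,t)[:3]])
print(bot.read_state())
E
```

```text
pics
top case [(0.84, [0.581, 0.129, 0.061])]
top pile_top [(0.84, [0.469, -0.237, 0.029])]
top deep_case [(0.62, [0.59, 0.028, 0.061]), (0.15, [0.47, -0.237, 0.027])]
top narrow_case []
top rack [(0.69, [0.47, -0.239, -0.0]), (0.58, [0.589, 0.131, -0.006]), (0.24, [0.359, 0.359, -0.002])]
top coupling [(0.63, [0.555, -0.212, -0.001])]
top tape_roll [(0.63, [0.428, 0.077, 0.005]), (0.16, [0.58, 0.128, 0.057]), (0.16, [0.564, 0.235, 0.061])]
side case [(0.89, [0.575, 0.132, 0.059])]
side pile_top [(0.59, [0.469, -0.238, 0.023])]
side deep_case [(0.83, [0.591, 0.023, 0.064])]
side narrow_case [(0.91, [0.563, 0.233, 0.058]), (0.53, [0.696, -0.287, 0.0])]
side rack [(0.66, [0.592, 0.131, 0.0])]
side coupling [(0.49, [0.553, -0.218, -0.006])]
side tape_roll [(0.89, [0.423, 0.076, -0.0])]
{'time_s': 0.8, 'joint_positions': array([-8.58567813e+01,  3.02215117e+01,  8.20879543e+01, -1.06996706e-03,
        6.76888413e+01, -1.02271326e+01]), 'qvel': array([ 0.04522678,  0.02830981, -0.00524837,  0.05405257, -0.03333887,
        0.01932434]), 'tau': array([-1.34999282e-04, -4.39949870e+01, -1.76980215e+01,  6.34630700e-02,
        5.02831663e-02, -2.96732964e-06]), 'position': array([ 0.15514149, -0.60541518,  0.23356837]), 'tcp_rot': array([[ 9.68709961e-01,  2.48195511e-01, -1.50967960e-05],
       [ 2.48195511e-01, -9.68709961e-01, -3.07137028e-05],
       [-2.22474198e-05,  2.60057129e-05, -9.99999999e-01]]), 'force': array([ 0.04251867, -0.00560191,  0.72620145]), 'moment': array([-0.00243444, -0.0074005 , -0.00866011]), 'grasp_force': 0.0, 'opening': 1.0006907576762363}
```

View pics/top0.png

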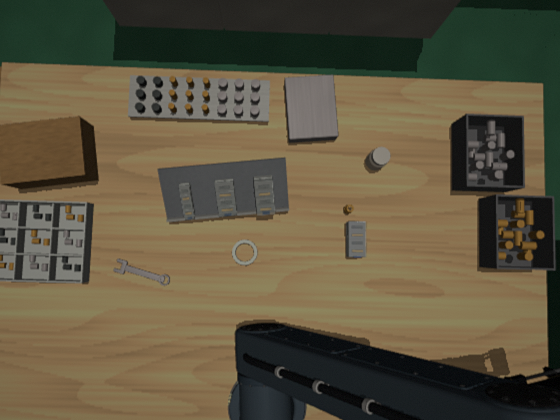

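View pics/side0.png

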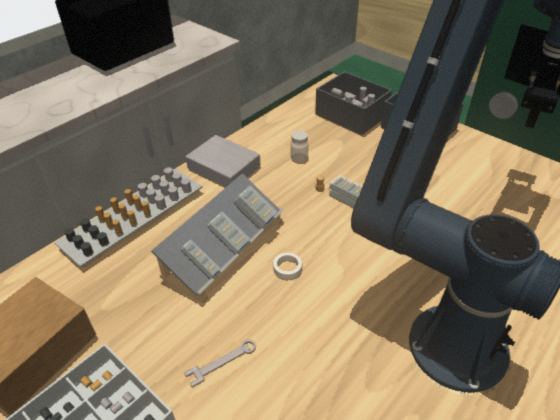

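Run:
```python
from h import *
for n in ("top","side"):
    p,_=viewer.capture(n); d=np.load(f"{n}.npy"); C=cloud(n,d)
    print(n, "zero depth frac",(d==0).mean(), 'cam pos',np.linalg.inv(viewer.camera_info(n)['world_to_cam'])[:3,3].round(3))
    for t in ("case","pile_top","deep_case","narrow_case","rack","coupling"):
        for r in models.outline_of(n,t)[:1]:
            m=r['mask']; np.save(f"m_{n}_{t}.npy",m); v,u=np.where(m); mm=cv2.erode(m.astype(np.uint8),np.ones((3,3)))>0
            Q=C[mm&(d>0)]
            print(t,round(r['p'],2),m.sum(),'uv',u.min(),u.max(),v.min(),v.max(),'n',len(Q))
            if len(Q)>10:print('  pct',np.percentile(Q,[2,50,98],axis=0).round(3).tolist())
            print('  rect',cv2.minAreaRect(np.stack([u,v],1).astype(np.float32)))
```

```text
top zero depth frac 0.004251700680272109 cam pos [0.441 0.014 1.284]
case 0.68 661 uv 214 236 179 215 n 542
  pct [[0.53, 0.107, 0.06], [0.572, 0.13, 0.085], [0.611, 0.152, 0.106]]
  rect ((225.4099884033203, 196.8699951171875), (36.34529113769531, 18.950462341308594), 81.8698959350586)
pile_top 0.68 702 uv 346 366 220 256 n 589
  pct [[0.426, -0.254, 0.042], [0.472, -0.231, 0.048], [0.517, -0.209, 0.053]]
  rect ((355.7677917480469, 238.0697479248047), (36.41971969604492, 19.459251403808594), 88.21009063720703)
deep_case 0.7 728 uv 254 274 175 214 n 608
  pct [[0.534, 0.004, 0.075], [0.58, 0.026, 0.101], [0.626, 0.049, 0.123]]
  rect ((263.94671630859375, 194.4139404296875), (39.3830451965332, 18.83143424987793), 84.80557250976562)
narrow_case 0.87 428 uv 178 194 182 218 n 324
  pct [[0.518, 0.22, 0.059], [0.561, 0.234, 0.085], [0.602, 0.248, 0.106]]
  rect ((186.1664276123047, 200.1234893798828), (37.36990737915039, 12.310087203979492), 81.57302856445312)
rack 0.87 4961 uv 158 288 157 220 n 4312
  pct [[0.522, -0.027, 0.037], [0.611, 0.16, 0.08], [0.669, 0.296, 0.108]]
  rect ((223
[... 810 characters left out ...]
 0.118]]
  rect ((254.75003051757812, 206.25001525878906), (39.59797668457031, 24.748735427856445), 45.0)
narrow_case 0.84 613 uv 181 219 240 276 n 463
  pct [[0.514, 0.222, 0.056], [0.554, 0.238, 0.08], [0.592, 0.251, 0.103]]
  rect ((200.2500457763672, 258.2500305175781), (43.133514404296875, 14.142134666442871), 45.0)
rack 0.95 5339 uv 152 283 174 301 n 4354
  pct [[0.513, -0.021, 0.008], [0.601, 0.196, 0.074], [0.662, 0.302, 0.104]]
  rect ((215.75003051757812, 237.24998474121094), (73.53910064697266, 135.05740356445312), 45.0)
coupling 0.49 87 uv 316 324 178 189 n 49
  pct [[0.544, -0.215, 0.008], [0.549, -0.208, 0.021], [0.557, -0.204, 0.041]]
  rect ((320.0, 183.5), (11.0, 8.0), 90.0)
```

The top view shows the rack with the narrow case (186,200), the case to move (225,197) and the deep case (264,194). The pile is at (356,238), with the coupling just above it at (347,209). The side view agrees, though the arm partly hides the pile near (345,192).

Next I fit the lids from depth in both views.

```bash
cat >> h.py <<'E'
def lid(Q, n0, tol=.003):
    """plane fit near normal n0, in-plane rectangle; returns normal, centre, long axis, sizes"""
    n0=np.array(n0,float); h=Q@n0
    k=np.histogram(h,bins=np.arange(h.min()-.001,h.max()+.003,.002)); h0=k[1][k[0].argmax()]+.001
    S=Q[abs(h-h0)<.005]
    for _ in range(5):
        c=S.mean(0); n=np.linalg.svd(S-c)[2][2]; n*=np.sign(n@n0)
        S=Q[abs((Q-c)@n)<tol]
    ex=np.cross([0,1,0],n); ex/=np.linalg.norm(ex); ey=np.cross(n,ex)
    uv=np.stack([(S-c)@ex,(S-c)@ey],1).astype(np.float32)
    (a,b),(w,hh),ang=cv2.minAreaRect(uv*1000)
    if w<hh: w,hh,ang=hh,w,ang+90
    ang=(ang+90)%180-90
    return n, c+ex*a/1000+ey*b/1000, ang, (w,hh), len(S)
E
python3 - <<'E'
from h import *
s=np.array([-.5*.99,-.5*.13,.866])
for n in ("top","side"):
    d=np.load(f"{n}.npy"); C=cloud(n,d)
    L=[("case",s),("deep_case",s),("narrow_case",s)]+([("pile_top",[0,0,1])] if n=="top" else [])
    for t,n0 in L:
        m=np.load(f"m_{n}_{t}.npy")&(d>0)
        r=lid(C[m],n0); print(n,t,r[0].round(3),r[1].round(4),round(r[2],1),np.round(r[3],1),r[4])
    m=np.load(f"m_{n}_rack.npy")&(d>0); 
    r=lid(C[m],s,.004); print(n,'rack',r[0].round(3),r[1].round(4),round(r[2],1),np.round(r[3],1),r[4])
print(bot.read_state()['time_s'])
d=np.load("top.npy");C=cloud("top",d); print('bench z',np.median(C[225:250,300:335,2]))
E
```

```text
top case [-0.501 -0.043  0.864] [0.5681 0.1299 0.0818] 7.2 [102.4  49. ] 516
top deep_case [-0.504 -0.04   0.863] [0.5718 0.0255 0.0976] 6.4 [100.6  49.7] 534
top narrow_case [-0.502 -0.064  0.862] [0.5547 0.2347 0.0821] 5.8 [100.8  28.1] 285
top pile_top [-0.004  0.007  1.   ] [ 0.4713 -0.2333  0.0477] 1.0 [97.5 48.1] 510
top rack [-0.496 -0.062  0.866] [0.5972 0.135  0.0717] -83.7 [341. 148.] 4245
side case [-0.5   -0.067  0.863] [0.5653 0.1299 0.0805] 7.7 [100.3  52.2] 604
side deep_case [-0.499 -0.049  0.865] [0.57   0.0239 0.0964] 6.2 [99.  53.2] 536
side narrow_case [-0.503 -0.077  0.861] [0.5523 0.2338 0.0802] 5.7 [100.7  29.7] 400
side rack [-0.496 -0.061  0.866] [0.5931 0.133  0.069 ] -83.8 [343.  150.2] 4050
1.5
bench z -4.642525016329557e-05
```

```bash
cat >> h.py <<'E'
from scipy.spatial.transform import Rotation as Rn
def delta(p,R,label=''):
    s=bot.read_state(); R0=np.array(s['tcp_rot']); p0=np.array(s['position'])
    print(label,'mm',(R0.T@(np.array(p)-p0)*1000).round(1).tolist(),'deg',np.degrees(Rn.from_matrix(R0.T@R).as_rotvec()).round(2).tolist())
n=np.array([-.5*np.cos(np.radians(7)),-.5*np.sin(np.radians(7)),.866]); n/=np.linalg.norm(n)
n=np.array([-.4985,-.058,.865]); n/=np.linalg.norm(n)
ex=np.cross([0,1,0],n); ex/=np.linalg.norm(ex); ey=np.cross(n,ex); a=np.radians(6.8)
cx=np.cos(a)*ex+np.sin(a)*ey
U=np.array([.567,.130,.0812])-.024*n     # underside centre of case
RG=np.stack([cx,np.cross(-n,cx),-n],1); G=U+.0135*n
E
python3 - <<'E'
from h import *
print(cx,U,RG,np.linalg.det(RG))
R0=np.array(bot.read_state()['tcp_rot'])
delta([.40,-.30,.25],R0,'mid'); delta(G+.09*n,RG,'pre'); delta([.45,-.05,.25],R0,'mid2')
E
```

```text
[0.85689526 0.11820466 0.50175509] [0.57896345 0.13139194 0.06044095] [[ 0.85689526  0.13134284  0.49847726]
 [ 0.11820466 -0.99129409  0.05799735]
 [ 0.50175509  0.00922468 -0.86496054]] 0.9999999999999999
mid mm [313.0, -235.1, -16.4] deg [0.0, 0.0, 0.0]
pre mm [542.0, -615.5, 83.6] deg [-2.31, 30.05, 6.53]
mid2 mm [423.5, -464.8, -16.4] deg [0.0, 0.0, 0.0]
```

```bash
python3 -m jog '[[1,0.313,-0.235,-0.016,0,0,0],[1,0.313,-0.235,-0.016,0,0,0],[1,0.313,-0.235,-0.016,0,0,0],[1,0.313,-0.235,-0.016,0,0,0],[1,0.313,-0.235,-0.016,0,0,0],[1,0.313,-0.235,-0.016,0,0,0],[1,0.313,-0.235,-0.016,0,0,0],[1,0.423,-0.465,-0.016,0,0,0],[1,0.423,-0.465,-0.016,0,0,0],[1,0.423,-0.465,-0.016,0,0,0],[1,0.423,-0.465,-0.016,0,0,0],[1,0.423,-0.465,-0.016,0,0,0],[1,0.542,-0.6155,0.0836,-2.31,30.05,6.53],[1,0.542,-0.6155,0.0836,-2.31,30.05,6.53],[1,0.542,-0.6155,0.0836,-2.31,30.05,6.53],[1,0.542,-0.6155,0.0836,-2.31,30.05,6.53],[1,0.542,-0.6155,0.0836,-2.31,30.05,6.53],[1,0.542,-0.6155,0.0836,-2.31,30.05,6.53],[1,0.542,-0.6155,0.0836,-2.31,30.05,6.53]]'
python3 - <<'E'
from h import *
delta(G+.09*n,RG,'pre'); delta(G,RG,'grasp'); print(bot.read_state()['joint_positions'].round(1))
p,d=viewer.capture("side"); cv2.imwrite("pics/side1.png",cv2.resize(p[60:340,100:480],None,fx=2,fy=2)); np.save("side1.npy",d)
C=cloud("side",d)
w=(abs(C[...,0]-.47)<.08)&(abs(C[...,1]+.235)<.06)&(C[...,2]>.035)&(C[...,2]<.06)
r=lid(C[w],[0,0,1]); print(r)
p,d=viewer.capture("top");C=cloud("top",d)
w=(abs(C[...,0]-.47)<.08)&(abs(C[...,1]+.235)<.06)&(C[...,2]>.035)&(C[...,2]<.06)
r=lid(C[w],[0,0,1]); print(r)
E
```

```text
time_s: 3.88
position: [0.5285, 0.1241, 0.1505]
tcp_rot: [[0.856, 0.131, 0.5], [0.118, -0.991, 0.057], [0.503, 0.01, -0.864]]
force: [-1.0, 0.1, -0.0]
opening: 1.003
grasp_force: 0.0
pre mm [-1.1, -1.5, -0.0] deg [0.05, -0.07, -0.01]
grasp mm [-1.2, -1.5, 90.0] deg [0.05, -0.07, -0.01]
[ -0.6  27.2 120.7  58.9   4.2  23.9]
(array([-0.40988649,  0.00481413,  0.91212383]), array([ 0.54747565, -0.21332422,  0.0390595 ]), 41.438236236572266, (9.810648918151855, 9.025602340698242), 10)
(array([0.00230686, 0.00108198, 0.99999675]), array([ 0.471336  , -0.23325911,  0.04790218]), 2.033724546432495, (97.16319274902344, 49.859580993652344), 514)
```

```bash
python3 -m jog '[[1,0,0,0.03,0,0,0],[1,0,0,0.06,0,0,0],[1,0,0,0.06,0,0,0],[1,0,0,0.06,0,0,0]]'
python3 - <<'E'
from h import *
delta(G,RG,'grasp'); print(bot.read_state()['joint_positions'].round(1))
p,d=viewer.capture("side"); cv2.imwrite("pics/side2.png",cv2.resize(p[100:320,130:420],None,fx=2.7,fy=2.7)); np.save("side2.npy",d)
E
```

```text
time_s: 4.47
position: [0.5535, 0.1298, 0.11]
tcp_rot: [[0.855, 0.135, 0.501], [0.117, -0.991, 0.067], [0.505, 0.001, -0.863]]
force: [0.7, -0.3, 1.0]
opening: 1.001
grasp_force: 0.0
grasp mm [-3.0, 1.7, 42.1] deg [-0.49, -0.23, -0.06]
[-1.000e-01  3.360e+01  1.188e+02  1.225e+02  4.600e+00 -3.940e+01]
```

View pics/side2.png

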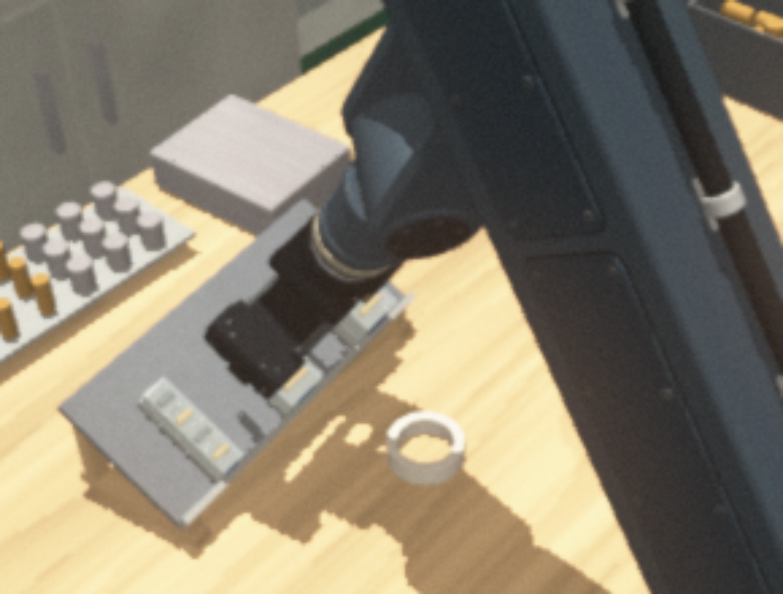

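The gripper hovers over the middle case (at about (300,385) in the crop), with the narrow case to its left and the deep case to its right. The wrist is near-singular, so it lags. I'll hold for a moment, then read the pose again.

```bash
python3 -m jog '[[1,0,0,0,0,0,0],[1,0,0,0,0,0,0],[1,0,0,0,0,0,0],[1,0,0,0,0,0,0]]'
python3 - <<'E'
from h import *
delta(G,RG,'grasp'); s=bot.read_state();print(s['joint_positions'].round(1),s['qvel'].round(1))
E
```

```text
time_s: 5.03
position: [0.552, 0.1311, 0.1094]
tcp_rot: [[0.856, 0.136, 0.498], [0.118, -0.991, 0.068], [0.503, 0.001, -0.864]]
force: [0.1, -0.1, 0.1]
opening: 1.002
grasp_force: 0.0
grasp mm [-1.5, 3.2, 42.2] deg [-0.57, -0.09, 0.0]
[  0.   33.6 118.9 122.    4.6 -38.9] [ 0.2  0.2 -0.   0.4 -0.  -0.4]
```

```bash
python3 -m jog '[[1,-0.0015,0.0032,0.006,-0.5,0,0],[1,-0.0015,0.0032,0.012,-0.5,0,0],[1,-0.0015,0.0032,0.018,-0.5,0,0],[1,-0.0015,0.0032,0.024,-0.5,0,0],[1,-0.0015,0.0032,0.030,-0.5,0,0],[1,-0.0015,0.0032,0.030,-0.5,0,0],[1,-0.0015,0.0032,0.030,-0.5,0,0]]'
python3 - <<'E'
from h import *
delta(G,RG,'grasp'); s=bot.read_state();print(s['joint_positions'].round(1),s['qvel'].round(1))
E
```

```text
time_s: 5.9
position: [0.566, 0.1298, 0.0824]
tcp_rot: [[0.856, 0.132, 0.499], [0.118, -0.991, 0.059], [0.503, 0.008, -0.864]]
force: [-0.1, 0.1, -0.1]
opening: 1.001
grasp_force: 0.0
grasp mm [0.3, -0.1, 12.1] deg [-0.08, -0.06, -0.01]
[  0.2  37.5 117.6 147.2   6.1 -64. ] [-0.  -0.1  0.1  0.1  0.  -0.1]
```

```bash
python3 -m jog '[[1,0,0,0.005,0,0,0],[0.8,0,0,0.009,0,0,0],[0.7,0,0,0.012,0,0,0],[0.62,0,0,0.012,0,0,0],[0.62,0,0,0.012,0,0,0],[0.61,0,0,0.012,0,0,0],[0.6,0,0,0.012,0,0,0],[0.6,0,0,0.012,0,0,0]]'
python3 - <<'E'
from h import *
delta(G,RG,'grasp')
p,d=viewer.capture("top"); cv2.imwrite("pics/top3.png",cv2.resize(p[120:260,150:310],None,fx=4,fy=4))
E
```

```text
time_s: 6.9
position: [0.5721, 0.1304, 0.072]
tcp_rot: [[0.856, 0.132, 0.499], [0.118, -0.991, 0.059], [0.503, 0.008, -0.864]]
force: [-0.1, -0.6, 0.0]
opening: 0.606
grasp_force: 0.0
grasp mm [0.2, -0.2, -0.0] deg [-0.07, -0.06, -0.02]
```

Fingers are around the case with no contact force. I'll close in small steps and watch the force.

```bash
python3 -m jog '[[0.592,0,0,0,0,0,0],[0.585,0,0,0,0,0,0]]';python3 -m jog '[[0.58,0,0,0,0,0,0],[0.577,0,0,0,0,0,0]]'
```

```text
time_s: 7.2
position: [0.5722, 0.1303, 0.072]
tcp_rot: [[0.856, 0.131, 0.499], [0.118, -0.991, 0.059], [0.503, 0.008, -0.864]]
force: [0.5, -2.4, 0.1]
opening: 0.586
grasp_force: 0.6
time_s: 7.45
position: [0.5723, 0.1303, 0.072]
tcp_rot: [[0.856, 0.131, 0.499], [0.118, -0.991, 0.059], [0.503, 0.008, -0.864]]
force: [-0.1, -1.7, 0.7]
opening: 0.578
grasp_force: 0.8
```

```bash
python3 -m jog '[[0.574,0,0,0,0,0,0]]';python3 -m jog '[[0.571,0,0,0,0,0,0]]'
```

```text
time_s: 7.58
position: [0.5723, 0.1303, 0.0721]
tcp_rot: [[0.856, 0.131, 0.5], [0.118, -0.991, 0.059], [0.503, 0.008, -0.864]]
force: [0.9, -1.8, 0.7]
opening: 0.579
grasp_force: 1.3
time_s: 7.7
position: [0.5723, 0.1304, 0.0721]
tcp_rot: [[0.856, 0.132, 0.5], [0.118, -0.991, 0.059], [0.503, 0.008, -0.864]]
force: [0.8, -1.8, 1.3]
opening: 0.573
grasp_force: 10.5
```

```bash
python3 -m jog '[[0.569,0,0,0,0,0,0]]'
```

```text
time_s: 7.82
position: [0.5723, 0.1304, 0.072]
tcp_rot: [[0.856, 0.132, 0.499], [0.118, -0.991, 0.059], [0.503, 0.008, -0.864]]
force: [-0.4, -2.3, 1.1]
opening: 0.574
grasp_force: 16.1
```

```bash
python3 -m jog '[[0.571,0,0,0,0,0,0],[0.571,0,0,0,0,0,0]]'
```

```text
time_s: 8.07
position: [0.5723, 0.1304, 0.072]
tcp_rot: [[0.856, 0.132, 0.5], [0.118, -0.991, 0.059], [0.503, 0.008, -0.864]]
force: [1.1, -1.6, 1.5]
opening: 0.571
grasp_force: 10.9
```

Grip is 11 N. Now a slow lift along the rack normal.

```bash
python3 -m jog '[[0.571,0,0,-0.002,0,0,0],[0.571,0,0,-0.006,0,0,0],[0.571,0,0,-0.012,0,0,0],[0.571,0,0,-0.020,0,0,0],[0.571,0,0,-0.030,0,0,0],[0.571,0,0,-0.030,0,0,0]]'
python3 - <<'E'
from h import *
delta(G,RG,'grasp'); s=bot.read_state();print(s['joint_positions'].round(1))
p,d=viewer.capture("side"); cv2.imwrite("pics/side4.png",cv2.resize(p[160:320,130:330],None,fx=3.5,fy=3.5)); np.save("side4.npy",d)
E
```

```text
time_s: 8.82
position: [0.5558, 0.1287, 0.0979]
tcp_rot: [[0.857, 0.132, 0.498], [0.119, -0.991, 0.059], [0.501, 0.009, -0.865]]
force: [-0.2, 0.1, -1.4]
opening: 0.575
grasp_force: 10.8
grasp mm [1.4, 0.1, 30.6] deg [-0.06, 0.04, 0.04]
[  0.   35.2 118.6 138.1   5.  -55.1]
```

View pics/side4.png

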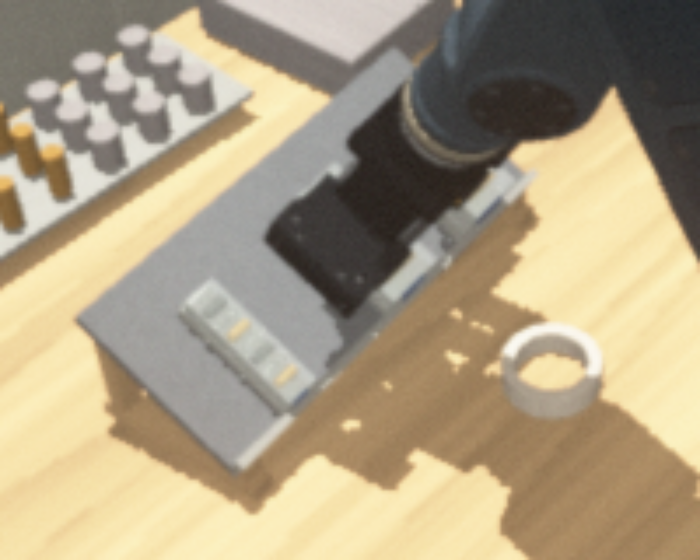

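The case is in the fingers at about (370,290) in the crop, clear of the plate; the wrist force matches its weight. Both neighbours are undisturbed. Next I work out the lift, the levelling and the move to the pile.

```bash
cat >> h.py <<'E'
def Rdown(yaw):
    c,s=np.cos(np.radians(yaw)),np.sin(np.radians(yaw)); return np.array([[c,s,0],[s,-c,0],[0,0,-1.]])
E
python3 - <<'E'
from h import *
delta([.53,.128,.17],np.array(bot.read_state()['tcp_rot']),'up')
delta([.51,.125,.23],Rdown(7.5),'level')
E
```

```text
up mm [13.6, -2.2, -75.6] deg [0.0, 0.0, 0.0]
level mm [26.2, -1.4, -137.7] deg [0.44, -30.1, 0.22]
```

```bash
python3 -m jog '[[0.571,0.005,-0.001,-0.025,0,0,0],[0.571,0.010,-0.002,-0.050,0,0,0],[0.571,0.014,-0.002,-0.076,0,-4,0],[0.571,0.018,-0.002,-0.090,0.2,-8,0],[0.571,0.021,-0.002,-0.105,0.2,-12,0],[0.571,0.024,-0.002,-0.120,0.2,-16,0],[0.571,0.026,-0.001,-0.138,0.3,-20,0],[0.571,0.026,-0.001,-0.138,0.3,-25,0.2],[0.571,0.026,-0.001,-0.138,0.4,-30,0.2],[0.571,0.026,-0.001,-0.138,0.4,-30,0.2],[0.571,0.026,-0.001,-0.138,0.4,-30,0.2],[0.571,0.026,-0.001,-0.138,0.4,-30,0.2]]'
python3 - <<'E'
from h import *
s=bot.read_state();print(s['joint_positions'].round(1))
delta([.51,.125,.23],Rdown(7.5),'level')
delta([.49,-.05,.23],Rdown(1.5),'mid')
delta([.471,-.234,.16],Rdown(1.5),'above')
E
```

```text
time_s: 10.38
position: [0.5088, 0.1247, 0.2291]
tcp_rot: [[0.991, 0.131, 0.001], [0.131, -0.991, 0.001], [0.001, -0.001, -1.0]]
force: [0.0, -0.2, -2.2]
opening: 0.572
grasp_force: 10.8
[ 1.5 22.8 96.8  0.1 60.3 84. ]
level mm [1.2, -0.1, -0.9] deg [-0.05, -0.04, 0.03]
mid mm [-41.5, 170.8, -1.1] deg [-0.05, -0.04, 6.03]
above mm [-84.5, 350.8, 68.7] deg [-0.05, -0.04, 6.03]
```

```bash
python3 -m jog '[[0.571,-0.010,0.040,0,0,0,1.5],[0.571,-0.020,0.080,0,0,0,3],[0.571,-0.030,0.120,0,0,0,4.5],[0.571,-0.042,0.165,0,0,0,6],[0.571,-0.052,0.210,0,0,0,6],[0.571,-0.062,0.255,0.01,0,0,6],[0.571,-0.072,0.300,0.03,0,0,6],[0.571,-0.080,0.330,0.05,0,0,6],[0.571,-0.0845,0.351,0.065,0,0,6],[0.571,-0.0845,0.351,0.065,0,0,6],[0.571,-0.0845,0.351,0.065,0,0,6]]'
python3 - <<'E'
from h import *
s=bot.read_state();print(s['joint_positions'].round(1))
delta([.471,-.234,.16],Rdown(1.5),'above')
for n in ("side","top"):
    p,d=viewer.capture(n); np.save(n+"5.npy",d); cv2.imwrite(f"pics/{n}5.png",p)
    C=cloud(n,d)
    w=(abs(C[...,0]-.47)<.07)&(abs(C[...,1]+.235)<.06)&(C[...,2]>.125)&(C[...,2]<.185)
    for lo,hi in ((.0,.03),(.035,.055),(.13,.18)):
        w=(abs(C[...,0]-.47)<.065)&(abs(C[...,1]+.235)<.045)&(C[...,2]>lo)&(C[...,2]<hi)
        Q=C[w]; print(n,lo,len(Q), np.percentile(Q,[1,50,99],axis=0).round(4).tolist() if len(Q)>20 else '')
p=cv2.imread("pics/side5.png"); cv2.imwrite("pics/side5c.png",cv2.resize(p[110:250,280:450],None,fx=4,fy=4))
E
```

```text
time_s: 11.75
position: [0.4723, -0.2334, 0.1653]
tcp_rot: [[1.0, 0.026, 0.003], [0.026, -1.0, 0.001], [0.003, -0.001, -1.0]]
force: [0.5, -0.3, -1.0]
opening: 0.577
grasp_force: 10.8
[-38.5  28.2 100.1   0.2  51.5  49.8]
above mm [-1.4, 0.5, 5.3] deg [-0.05, -0.17, 0.01]
side 0.0 103 [[0.4741, -0.2199, 0.0001], [0.5054, -0.2115, 0.0085], [0.5338, -0.1907, 0.0299]]
side 0.035 63 [[0.4905, -0.2397, 0.0356], [0.5078, -0.2145, 0.0455], [0.5192, -0.2068, 0.0505]]
side 0.13 24 [[0.5028, -0.2136, 0.1534], [0.5105, -0.2073, 0.1606], [0.5186, -0.2044, 0.1717]]
top 0.0 52 [[0.4079, -0.2311, 0.0003], [0.4295, -0.2074, 0.0022], [0.5336, -0.1901, 0.0198]]
top 0.035 1 
top 0.13 32 [[0.4318, -0.2562, 0.1576], [0.5193, -0.224, 0.1767], [0.5227, -0.2052, 0.1797]]
```

View pics/side5c.png

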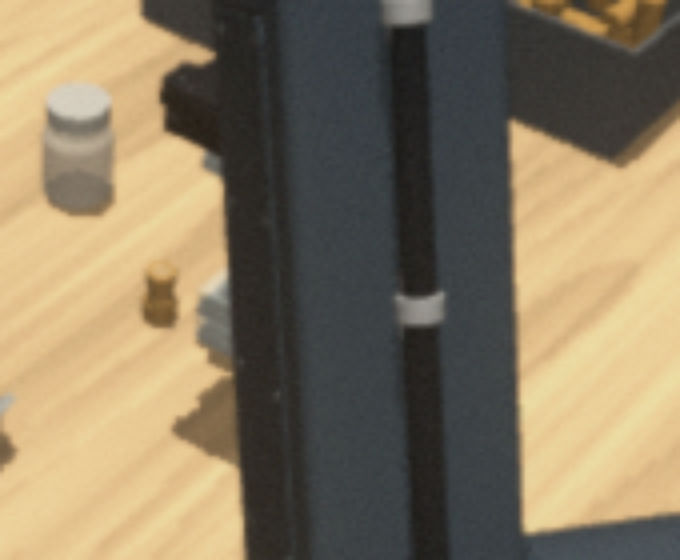

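Run:
```python
from h import *
for n in ("side","top"):
    d=np.load(n+"5.npy"); C=cloud(n,d)
    for lo,hi in ((.006,.020),(.028,.043),(.044,.053),(.150,.171),(.1715,.181)):
        w=(abs(C[...,0]-.48)<.065)&(C[...,1]>-.27)&(C[...,1]<-.19)&(C[...,2]>lo)&(C[...,2]<hi)
        Q=C[w]; Q=Q[Q[:,0].argsort()]; print(n,lo,hi,len(Q))
        if len(Q): print('  y:',np.percentile(Q[:,1],[5,25,50,75,95]).round(4),'x:',np.percentile(Q[:,0],[5,50,95,100]).round(4))
    np.set_printoptions(suppress=True)
d=np.load("side5.npy"); C=cloud("side",d)
w=(abs(C[...,0]-.48)<.065)&(C[...,1]>-.27)&(C[...,1]<-.19)&(C[...,2]>.145)&(C[...,2]<.185)
print((C[w]*1000).round(0).tolist())
w=(abs(C[...,0]-.48)<.065)&(C[...,1]>-.27)&(C[...,1]<-.19)&(C[...,2]>.03)&(C[...,2]<.055)
print((C[w]*1000).round(0).tolist())
```

```text
side 0.006 0.02 40
  y: [-0.2176 -0.2141 -0.2124 -0.2115 -0.2093] x: [0.4896 0.505  0.5438 0.5444]
side 0.028 0.043 43
  y: [-0.2159 -0.2127 -0.2117 -0.2105 -0.2087] x: [0.4907 0.5051 0.5435 0.5449]
side 0.044 0.053 42
  y: [-0.2325 -0.2263 -0.2174 -0.213  -0.2095] x: [0.4934 0.5088 0.5165 0.5189]
side 0.15 0.171 23
  y: [-0.2115 -0.2085 -0.2075 -0.2063 -0.2051] x: [0.503  0.51   0.5169 0.5191]
side 0.1715 0.181 1
  y: [-0.2042 -0.2042 -0.2042 -0.2042 -0.2042] x: [0.5153 0.5153 0.5153 0.5153]
top 0.006 0.02 5
  y: [-0.2119 -0.2114 -0.2114 -0.211  -0.2109] x: [0.4248 0.4299 0.4351 0.4356]
top 0.028 0.043 3
  y: [-0.2107 -0.2106 -0.2104 -0.2103 -0.2102] x: [0.4305 0.433  0.4355 0.4358]
top 0.044 0.053 1
  y: [-0.2099 -0.2099 -0.2099 -0.2099 -0.2099] x: [0.4332 0.4332 0.4332 0.4332]
top 0.15 0.171 3
  y: [-0.2066 -0.2063 -0.2059 -0.2055 -0.2051] x: [0.5174 0.52   0.5226 0.5228]
top 0.1715 0.181 29
  y: [-0.2554 -0.249  -0.2302 -0.2133 -0.2065] x: [0.4335 0.5189 0.5222 0.5223]
[[515.0, -204.0, 172.0], [517.0, -206.0, 167.0], [512.0, -205.0, 170.0], [510.0, -206.0, 170.0], [519.0, -210.0,
[... 1651 characters left out ...]
.0, 38.0], [505.0, -211.0, 42.0], [500.0, -210.0, 45.0], [497.0, -210.0, 47.0], [497.0, -214.0, 45.0], [493.0, -214.0, 46.0], [516.0, -213.0, 30.0], [512.0, -212.0, 34.0], [510.0, -214.0, 34.0], [505.0, -212.0, 38.0], [501.0, -210.0, 41.0], [498.0, -211.0, 42.0], [494.0, -211.0, 44.0], [490.0, -210.0, 47.0], [511.0, -211.0, 31.0], [507.0, -210.0, 34.0], [504.0, -211.0, 35.0], [500.0, -210.0, 37.0], [498.0, -212.0, 38.0], [491.0, -207.0, 45.0], [491.0, -211.0, 42.0], [500.0, -211.0, 34.0], [499.0, -214.0, 33.0], [495.0, -212.0, 36.0], [492.0, -213.0, 37.0], [500.0, -210.0, 31.0], [495.0, -209.0, 34.0], [495.0, -213.0, 32.0], [491.0, -212.0, 34.0], [492.0, -210.0, 31.0], [490.0, -212.0, 31.0]]
```

Against the pile, the held case sits about 4 mm too far in +y and 1 mm too far in +x, and both views agree. I'll correct for that while descending.

```bash
python3 -m jog '[[0.571,-0.001,0.0038,0.02,0,0,0],[0.571,-0.001,0.0038,0.045,0,0,0],[0.571,-0.001,0.0038,0.065,0,0,0],[0.571,-0.001,0.0038,0.080,0,0,0],[0.571,-0.001,0.0038,0.090,0,0,0],[0.571,-0.001,0.0038,0.096,0,0,0],[0.571,-0.001,0.0038,0.096,0,0,0],[0.571,-0.001,0.0038,0.096,0,0,0]]'
python3 - <<'E'
from h import *
delta([.4711,-.2371,.0478+.0135],Rdown(1.5),'place')
p,d=viewer.capture("side"); np.save("side6.npy",d); cv2.imwrite("pics/side6.png",cv2.resize(p[130:230,280:400],None,fx=5,fy=5))
C=cloud("side",d)
for lo,hi in ((.006,.020),(.028,.043),(.058,.074),(.0755,.086)):
    w=(abs(C[...,0]-.48)<.065)&(C[...,0]<.53)&(C[...,1]>-.27)&(C[...,1]<-.19)&(C[...,2]>lo)&(C[...,2]<hi)
    Q=C[w]; print(lo,len(Q),'y:',np.percentile(Q[:,1],[25,50,75]).round(4),'x:',np.percentile(Q[:,0],[5,50,95,100]).round(4))
E
```

```text
time_s: 12.85
position: [0.4722, -0.2386, 0.0695]
tcp_rot: [[1.0, 0.026, 0.004], [0.026, -1.0, -0.001], [0.004, 0.001, -1.0]]
force: [-0.6, -0.6, -1.5]
opening: 0.572
grasp_force: 10.8
place mm [-1.1, -1.5, 8.2] deg [0.04, -0.22, -0.03]
0.006 24 y: [-0.2125 -0.2112 -0.2107] x: [0.4963 0.5068 0.5171 0.5174]
0.028 22 y: [-0.2125 -0.2117 -0.2101] x: [0.4993 0.5085 0.5172 0.5196]
0.058 10 y: [-0.2132 -0.2128 -0.2109] x: [0.5067 0.5133 0.5177 0.5181]Traceback (most recent call last):
  File "<stdin>", line 7, in <module>
    return _quantile_unchecked(
        a, q, axis, out, overwrite_input, method, keepdims, weights)
    return _ureduce(a,
                    func=_quantile_ureduce_func,
    ...<5 lines>...
                    overwrite_input=overwrite_input,
                    method=method)
    r = func(a, **kwargs)
    result = _quantile(arr,
                       quantiles=q,
    ...<2 lines>...
                       out=out,
                       weights=wgt)
    slices_having_nans = np.isnan(arr[-1, ...])
                                  ~~~^^^^^^^^^
IndexError: index -1 is out of bounds for axis 0 with size 0
```

View pics/side6.png

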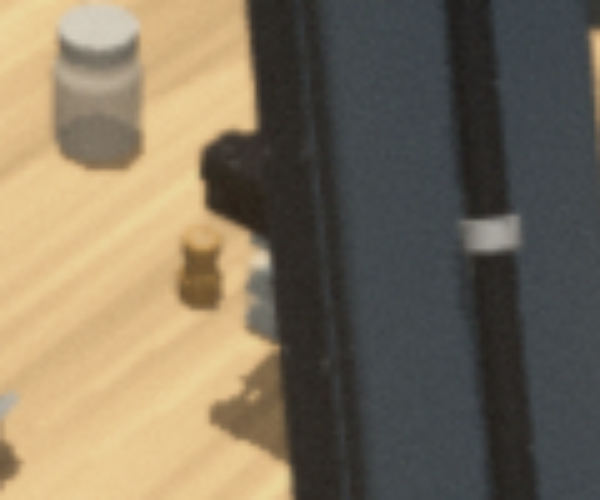

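The held case's ends line up with the pile (about (262,245) and (262,290) in the crop); its side wall is about 1 mm too far in −y. Lowering gently now.

```bash
python3 -m jog '[[0.571,-0.0005,-0.001,0.003,0,-0.2,0],[0.571,-0.0005,-0.001,0.005,0,-0.2,0],[0.571,-0.0005,-0.001,0.006,0,-0.2,0],[0.571,-0.0005,-0.001,0.006,0,-0.2,0]]'; python3 -m jog '[[0.571,0,0,0.0005,0,0,0],[0.571,0,0,0.001,0,0,0],[0.571,0,0,0.001,0,0,0]]'
```

```text
time_s: 13.4
position: [0.4713, -0.2373, 0.063]
tcp_rot: [[1.0, 0.026, -0.001], [0.026, -1.0, 0.0], [-0.001, -0.0, -1.0]]
force: [-0.2, -0.5, -2.5]
opening: 0.576
grasp_force: 10.8
time_s: 13.78
position: [0.4714, -0.2374, 0.0621]
tcp_rot: [[1.0, 0.026, -0.0], [0.026, -1.0, -0.0], [-0.0, 0.0, -1.0]]
force: [-0.5, -0.2, -1.7]
opening: 0.575
grasp_force: 10.8
```

```bash
python3 -m jog '[[0.571,0,0,0.0005,0,0,0],[0.571,0,0,0.001,0,0,0],[0.571,0,0,0.001,0,0,0]]'
```

```text
time_s: 14.15
position: [0.4714, -0.2373, 0.061]
tcp_rot: [[1.0, 0.026, -0.0], [0.026, -1.0, -0.0], [-0.0, 0.0, -1.0]]
force: [-0.3, 0.2, -1.1]
opening: 0.575
grasp_force: 10.8
```

```bash
python3 -m jog '[[0.571,0,0,0.0005,0,0,0],[0.571,0,0,0.0005,0,0,0]]';python3 -m jog '[[0.571,0,0,0.0004,0,0,0],[0.571,0,0,0.0004,0,0,0]]'
```

```text
time_s: 14.4
position: [0.4714, -0.2374, 0.0606]
tcp_rot: [[1.0, 0.026, -0.0], [0.026, -1.0, -0.0], [-0.0, 0.0, -1.0]]
force: [-0.2, 1.3, -2.0]
opening: 0.571
grasp_force: 10.8
time_s: 14.65
position: [0.4714, -0.2374, 0.0603]
tcp_rot: [[1.0, 0.026, -0.0], [0.026, -1.0, -0.0], [-0.0, 0.0, -1.0]]
force: [-1.2, -0.2, 0.2]
opening: 0.569
grasp_force: 10.8
```

```bash
python3 -m jog '[[0.571,0,0,0.0003,0,0,0],[0.571,0,0,0.0003,0,0,0]]';python3 -m jog '[[0.571,0,0,0.0003,0,0,0],[0.571,0,0,0.0003,0,0,0]]'
```

```text
time_s: 14.9
position: [0.4713, -0.2374, 0.0602]
tcp_rot: [[1.0, 0.026, -0.0], [0.026, -1.0, -0.0], [-0.0, 0.0, -1.0]]
force: [-1.5, 0.8, 2.6]
opening: 0.573
grasp_force: 10.8
time_s: 15.15
position: [0.4714, -0.2374, 0.0601]
tcp_rot: [[1.0, 0.026, -0.0], [0.026, -1.0, -0.0], [-0.0, 0.0, -1.0]]
force: [-1.2, 1.0, 5.0]
opening: 0.576
grasp_force: 10.8
```

Contact is made with about 5 N. Releasing gradually.

```bash
python3 -m jog '[[0.573,0,0,-0.0003,0,0,0],[0.576,0,0,-0.0003,0,0,0],[0.58,0,0,-0.0003,0,0,0],[0.59,0,0,-0.0003,0,0,0],[0.61,0,0,-0.0003,0,0,0],[0.65,0,0,-0.0003,0,0,0],[0.7,0,0,-0.0003,0,0,0],[0.7,0,0,-0.0003,0,0,0]]';  python3 -m jog '[[0.7,0,0,-0.01,0,0,0],[0.7,0,0,-0.03,0,0,0],[0.7,0,0,-0.06,0,0,0],[0.7,0,0,-0.11,0,0,0],[0.7,0,0,-0.16,0,0,0],[0.7,0,0.06,-0.18,0,0,0],[0.7,0,0.12,-0.18,0,0,0],[0.7,-0.05,0.18,-0.18,0,0,0],[0.7,-0.10,0.24,-0.18,0,0,0],[0.7,-0.15,0.28,-0.18,0,0,0],[0.7,-0.20,0.32,-0.18,0,0,0],[0.7,-0.20,0.32,-0.18,0,0,0]]'
python3 - <<'E'
from h import *
for n in ("top","side"):
    p,d=viewer.capture(n); cv2.imwrite(f"pics/{n}7.png",cv2.resize(p[150:280,280:440],None,fx=4,fy=4))
    C=cloud(n,d)
    w=(abs(C[...,0]-.47)<.08)&(C[...,0]<.53)&(abs(C[...,1]+.235)<.06)&(C[...,2]>.055)&(C[...,2]<.085)
    print(n,w.sum()); 
    if w.sum()>50: print(lid(C[w],[0,0,1]))
    for lo,hi in ((.005,.020),(.028,.043),(.052,.068)):
        w=(abs(C[...,0]-.47)<.065)&(C[...,0]<.53)&(C[...,1]>-.23)&(C[...,1]<-.19)&(C[...,2]>lo)&(C[...,2]<hi)
        Q=C[w]
        if len(Q)>5: print(lo,len(Q),'y:',np.percentile(Q[:,1],[25,50,75]).round(4),'x:',np.percentile(Q[:,0],[0,2,50,98,100]).round(4))
a=cv2.imread("pics/top7.png"); b=cv2.imread("pics/side7.png"); cv2.imwrite("pics/both7.png",cv2.resize(np.vstack([a,b]),(369,600)))
E
```

```text
time_s: 16.15
position: [0.4714, -0.2374, 0.0599]
tcp_rot: [[1.0, 0.026, -0.0], [0.026, -1.0, -0.0], [-0.0, 0.0, -1.0]]
force: [0.2, -0.2, -0.2]
opening: 0.692
grasp_force: 0.0
time_s: 17.65
position: [0.277, -0.5644, 0.2407]
tcp_rot: [[1.0, 0.023, -0.001], [0.023, -1.0, -0.001], [-0.001, 0.001, -1.0]]
force: [1.1, 0.0, -0.5]
opening: 0.703
grasp_force: 0.0
top 724
(array([-0.00888692,  0.01251157,  0.99988223]), array([ 0.47228644, -0.23527753,  0.07161718]), 1.0151848793029785, (98.32508087158203, 50.12205505371094), 539)
0.005 45 y: [-0.2106 -0.2098 -0.2086] x: [0.4067 0.4123 0.4753 0.5194 0.5272]
0.028 36 y: [-0.2104 -0.2096 -0.209 ] x: [0.422  0.4238 0.4707 0.5178 0.5197]
0.052 48 y: [-0.2122 -0.2109 -0.2102] x: [0.4226 0.4249 0.4745 0.5187 0.5215]
side 436
(array([0.00328575, 0.00898317, 0.99995425]), array([ 0.47560333, -0.23568957,  0.07109351]), -1.2759475708007812, (87.80280303955078, 53.49063491821289), 301)
0.005 94 y: [-0.2132 -0.2119 -0.2106] x: [0.4371 0.4382 0.4744 0.5163 0.5182]
0.028 99 y: [-0.2131 -0.2117 -0.2104] x: [0.4332 0.4358 0.4736 0.5149 0.5174]
0.052 125 y: [-0.2143 -0.2128 -0.2117] x: [0.4309 0.4328 0.474  0.5172 0.518 ]
```

View pics/both7.png

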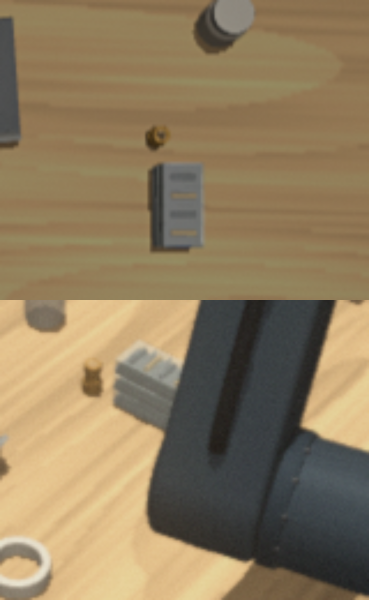

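The views show three cases squarely stacked, top case at (183,205) in the upper part, lid at 71.6 mm, walls offset by about 1 mm. The coupling stands where it was and the arm is clear.

```bash
python3 -c "
from rig import workorder; print(workorder.hand_in())"
```

```text
the job is handed in; nothing more can be done
None
```

The case is on top of the pile, flat and released. Its side wall is about 1 mm off those below, and the job is handed in; the one lapse was the grip, which briefly read 16 N on a pad while closing (limit 15 N) before I eased it to 11 N for the lift and carry.

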